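Show the next flask for the stirrer

ROBOT

A 7-joint arm with a two-finger parallel gripper is mounted at the origin on the work surface. World frame = base frame: x ahead of the robot, y to its left, z up, the work surface at z = 0. Lengths are in m, angles in rad, forces in N, time in s.
With the tool pointing down it reaches from about 0.4 to 0.85 m from the base axis. Payload 4.5 kg.
Tool frame: the origin (TCP) lies between the finger pads, 19 mm behind the fingertips; this is the grasp point; z points along the fingers, y is the line along which they close (so a half turn about z gives the same grasp; the last joint's range is limited). The gripper opens to 88 mm and grips with 3 to 60 N. Pads are 18 mm wide; open, the fingers measure 123 mm over their backs; the gripper's body (75 mm by 187 mm) begins 45 mm behind the grasp point.
Start: joints at [1.189, 0.689, -0.195, 1.565, 0.157, 0.902, -0.215], TCP at [0.252, -0.572, 0.257] pointing down, gripper open.
Joint ranges: [-3.01, 3.01], [-0.46, 2.08], [-1.47, 1.51], [0.13, 2.56], [-1, 4.14], [0.04, 2.09], [-2.66, 2.66]. Speed limits (rad/s): [2.57, 2.57, 3.14, 3.14, 3.14, 3.14, 3.14].

INTERFACE

Orientations are given as a unit quaternion [x, y, z, w].
In Python, from plant import r gives the robot as it stands.
- The arm moves only by the tool move_arm, never from a script. Its argument "targets" is a list that holds one entry, the list of rows, each a list of 7 numbers: the opening, from 0 (shut) to 1 (fully open), then the shift along the tool's x, y, z in mm, then the turn, a rotation vector about the tool's x, y, z in degrees. In form: [[[claw, dx, dy, dz, ax, ay, az], ...]]. A call has 1 to 10 rows; each row is the pose to reach, as a shift and turn from the pose commanded when the call began, along the tool's axes at that moment; what a row does not reach only later rows make up. A row lasts 1/8 s, in which the tool goes at most 62.5 mm and 10.7 degrees, less where a joint would pass 70% of its speed; a pose out of reach is approached as far as the arm can. A call with a gripper value outside its range is refused whole. The fingers move at their own pace and stop on an object; "newtons" is the grip in N (left out, the last holds). Time passes only in rows, so rows that repeat a pose let the fingers close. It gives the time, the measured TCP pose, the force, the opening and the grip force at its end, in the units of the state.
- r.get_state(): the state, without advancing time (a new reading comes with each control period).
- r.snapshot(name): name is "side" or "top" or "wrist"; returns the picture (384x512x3 uint8, red, green, blue); there is no depth.
- r.camera_info(name): a dict with "fx", "fy", "cx", "cy" (pixels), "R" (3x3) and "t" (3): a world point X has camera coordinates R X + t. Camera axes: x right, y down, z forward; pixel columns grow to the right and rows downward; lengths in m; the calibration is good to about 2 mm. A picture is of the moment at which its call begins: read the wrist's pose just before it. camera_info takes no time and is no camera call; for the wrist camera it gives the pose at the moment of the call.
- r.finish_job(): hands the job in; it is judged then, once.
The state is a dict: "clock": time; "q": joint angles; "qd": joint speeds; "joint_torque": joint torques, N m; "tool_pos": TCP position; "eef_rot": TCP orientation; "contact_force": force on the tool from outside, world axes, zero at the start; "moment": the same for the moment, N m; "opening": opening from 0.0 (shut) to 1.0 (fully open); "finger_force": force on a finger pad.
Only numpy, scipy, OpenCV 4.12 (cv2) and the standard library are available. Lean on these libraries where they do the work, as an engineer would, in place of code of your own. Each camera call takes 0.05 s, during which the arm holds its last target. There are 200 camera calls.

TASK

Show a colleague what to stir next. Press the larger button on the control box right down and let it come up again (this pauses the stirrers); then point straight down at the mouth of the smaller of the two conical flasks, fingertips just above it (a few centimetres at most) without touching, and stay there for two seconds; then point in the same way at the middle of the stirrer plate that stands empty for two seconds, and finish there, still pointing. Do not touch, move or lift any of the vessels, stirrers or other loose things, leave the smaller button alone and point at no other vessel.

Things in the scene. Friction and masses are not known exactly. Their poses are not given: they have to be found in the camera images.
- large_button (a joint): travel of the larger round button on the control box: 0 up, 0.006 m fully down; it takes 5 N and springs back up by itself when released
- large_button_top (a point): centre of the top face of the larger button (32 mm across, grey, moves with the button). Stands on the box's flat top; the smaller button is 65 mm from it along the box's y
- small_button (a joint): travel of the smaller button: 0 up, 0.005 m fully down; must stay up
- control_box: fixed grey control box, 140 (x) by 120 (y) mm, flat top 50 mm high on its +x part with the two buttons: larger button at box x = +28, y = +30 mm, smaller button (16 mm across) at x = +28, y = -35 mm. A sloping black display panel is on its -x part, facing the robot. Origin under its centre on the bench; z up
- small_flask: the smaller conical flask, loose, white plastic, 105 mm tall, 64 mm across at its base, sloping sides to a straight neck 30 mm across (36 mm over the lip), open. Origin at the centre of its underside, z up
- small_flask_mouth (a point): centre of the mouth of the smaller conical flask, level with its rim, 105 mm above its underside
- large_flask: the larger conical flask, loose, same shape and white plastic, 150 mm tall, 85 mm across at its base, neck 38 mm. Origin at the centre of its underside. Bystander
- beaker: straight white plastic beaker, loose, 95 mm tall, 70 mm across, on the bench. Origin at the centre of its underside. Bystander
- measuring_cylinder: slim white plastic measuring cylinder, loose, 165 mm tall, 27 mm across, on a round foot 58 mm across. Origin at the centre of its underside. Bystander
- busy_stirrer: fixed magnetic stirrer, grey, 130 by 120 mm, 55 mm high, that carries a beaker on its plate. Origin under its centre
- busy_beaker: small white beaker, loose, 75 mm tall, 60 mm across, standing on the busy stirrer's plate (its rim is 130 mm above the bench). Origin at the centre of its underside. Bystander
- free_stirrer: fixed magnetic stirrer just like the other one, with nothing on its plate. Origin under its centre on the bench
- free_stirrer_plate (a point): centre of the top face of the empty stirrer's round steel plate (104 mm across), 55 mm above the bench
- reagent_bottle: amber bottle with a cap, loose, 140 mm tall, 60 mm across. Origin at the centre of its underside. Bystander
- jar: white closed jar, loose, 70 mm tall, 56 mm across. Origin at the centre of its underside. Bystander
- spatula: steel lab spoon 170 mm long, loose, lying on the bench. Bystander
There are look-alikes about, which are no part of the job. Leave any orange look-alike of the control_box alone.

How it is judged:
On the way, in this order (a step that is already met when the one before it is completed fails the run):
1. the larger button is pressed down (value of joint large_button above 0.0045 m and contact force between the fingers and control_box above 0.5 N), for 0.05 s.
2. the larger button is up again (value of joint large_button below 0.0015 m), for 0.05 s.
3. the tool point stays above the mouth of the smaller conical flask, fingers down, within 20 mm sideways and 20 to 85 mm above the rim, for 1.5 s (horizontal distance between the grasp point and small_flask_mouth below 0.02 m and z of the grasp point in the frame of small_flask_mouth between 0.02 and 0.085 m and angle between the grasp point's own z axis and vertical above 2.2 rad), for 1.5 s.
4. the tool point stays above the middle of the empty stirrer plate, fingers down, within 30 mm sideways and 20 to 85 mm above it, for 1.5 s (horizontal distance between the grasp point and free_stirrer_plate below 0.03 m and z of the grasp point in the frame of free_stirrer_plate between 0.02 and 0.085 m and angle between the grasp point's own z axis and vertical above 2.2 rad), for 1.5 s.
At the end, for the whole second after the job is handed in: The tool point is still above the middle of the empty stirrer plate (within 30 mm sideways, 20 to 85 mm above it, fingers pointing down), both buttons are up, and every vessel, the jar, the bottle and the spoon are within 12 mm of where they began (all of step 4 and value of joint each of large_button, small_button below 0.0015 m and distance of each of small_flask, large_flask, beaker, measuring_cylinder, busy_beaker, reagent_bottle, jar, spatula from where it was at the start of the episode below 0.012 m); the robot touches nothing.
It fails at once if a vessel, the bottle, the jar or the spoon is touched (contact force between any of the arm, the fingers and small_flask above 0.5 N or contact force between any of the arm, the fingers and large_flask above 0.5 N or contact force between any of the arm, the fingers and beaker above 0.5 N or contact force between any of the arm, the fingers and measuring_cylinder above 0.5 N or contact force between any of the arm, the fingers and busy_beaker above 0.5 N or contact force between any of the arm, the fingers and reagent_bottle above 0.5 N or contact force between any of the arm, the fingers and jar above 0.5 N or contact force between any of the arm, the fingers and spatula above 0.5 N).
It fails at once if a stirrer is touched (contact force between any of the arm, the fingers and free_stirrer above 0.5 N or contact force between any of the arm, the fingers and busy_stirrer above 0.5 N).
It fails at once if a loose thing is lifted, moved by more than 12 mm or knocked over (not (distance of each of small_flask, large_flask, beaker, measuring_cylinder, busy_beaker, reagent_bottle, jar, spatula from where it was at the start of the episode below 0.012 m)).
It fails at once if the smaller button is pressed (value of joint small_button above 0.0025 m).
It fails at once if another vessel is pointed at: the tool point within 12 mm sideways of its middle and 10 to 50 mm above its rim, fingers down ((horizontal distance between the grasp point and large_flask below 0.012 m and z of the grasp point in the frame of large_flask between 0.16 and 0.2 m and angle between the grasp point's own z axis and vertical above 2.2 rad) or (horizontal distance between the grasp point and beaker below 0.012 m and z of the grasp point in the frame of beaker between 0.105 and 0.145 m and angle between the grasp point's own z axis and vertical above 2.2 rad) or (horizontal distance between the grasp point and measuring_cylinder below 0.012 m and z of the grasp point in the frame of measuring_cylinder between 0.175 and 0.215 m and angle between the grasp point's own z axis and vertical above 2.2 rad) or (horizontal distance between the grasp point and busy_beaker below 0.012 m and z of the grasp point in the frame of busy_beaker between 0.085 and 0.125 m and angle between the grasp point's own z axis and vertical above 2.2 rad)).
It also fails if it takes over 58 s, if anything falls off the work surface, if the arm or the gripper's body presses on something with over 40 N, if the wrist force passes 120 N, or if a joint passes its speed limit or range.

## Working session

There is one attempt and no reset: what is moved stays moved. The work goes in short steps, Python scripts to look and compute and a tool call to move; the robot and the scene stay as the last step left them, time stands still between calls to the robot, and variables do not carry over. Pictures are saved under pics/ and viewed, at most 10 in all, crops included, and the job is handed in when it is done.

Besides the shell and the picture viewer there is one more tool, called after "Call:" in YAML: its name, and indented under it one key for each argument. move_arm: Moves the arm, as the interface text tells. Its arguments: {"type":"object","properties":{"targets":{"type":"array","items":{"type":"array","items":{"type":"array","items":{"type":"number"}}}},"newtons":{"type":"number"}},"required":["targets"]}

```bash
mkdir -p pics; python3 - <<'E'
from plant import r
import cv2,numpy as np
s=r.get_state();print(s['clock'],s['tool_pos'],s['eef_rot'],s['opening'])
for n in("top","side"):
    im=r.snapshot(n);cv2.imwrite(f"pics/{n}0.png",im[:,:,::-1])
    c=r.camera_info(n);print(n,c['fx'],c['cx'],c['cy'],np.round(c['R'],3).tolist(),np.round(c['t'],3).tolist(),np.round(-np.array(c['R']).T@c['t'],3))
E
```

```text
0.0 [ 0.25215372 -0.57120743  0.25660204] [ 9.78455627e-01  2.06455098e-01 -2.60083361e-04 -9.00563347e-04] 1.003627146728242
top 440.35609634331274 255.61290432964844 194.61386907277665 [[0.017, -1.0, 0.023], [-0.998, -0.018, -0.054], [0.055, -0.022, -0.998]] [-0.026, 0.52, 1.375] [0.444 0.014 1.401]
side 450.4639094924095 252.85461198613731 188.99880734484088 [[-0.933, -0.359, -0.015], [-0.257, 0.696, -0.67], [0.251, -0.621, -0.742]] [0.478, 0.205, 1.119] [0.218 0.724 0.975]
```

View pics/top0.png

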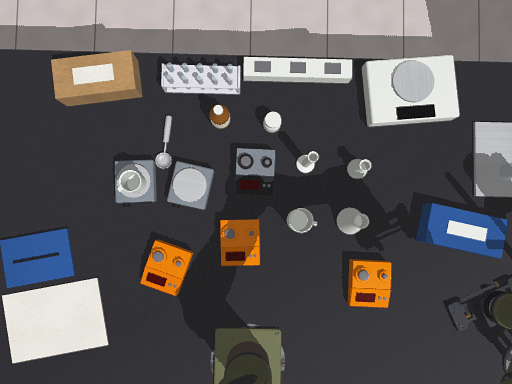

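View pics/side0.png

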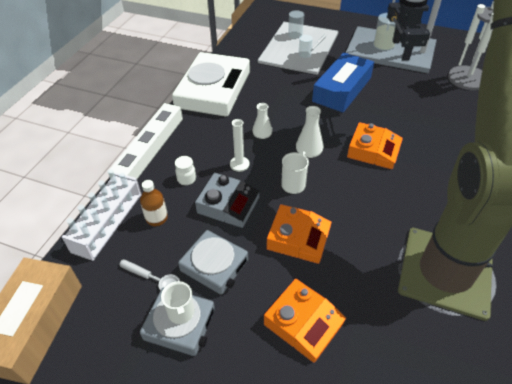

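Top: the grey box is at (255,170) with its larger button, on the left (+y), at (246,161). The three orange boxes at (240,242), (167,267) and (370,283) are look-alikes. The white upright vessels are at (308,162), which has a round foot and is probably the cylinder; (358,168), probably the small flask; (352,220), the large flask; and (300,220), the beaker. The stirrers are at (190,184), empty, and (134,181), busy. Side: small flask at (262,120), large flask at (310,132), cylinder at (240,145), grey box at (228,198), empty plate at (213,255).

```bash
python3 - <<'E'
import cv2,numpy as np
t=cv2.imread("pics/top0.png");s=cv2.imread("pics/side0.png")
f=lambda im,x,y,w,h:cv2.resize(im[y:y+h,x:x+w],(400,300),interpolation=cv2.INTER_CUBIC)
a=np.vstack([np.hstack([f(t,225,140,80,60),f(t,320,140,80,60)]),np.hstack([f(s,190,165,80,60),f(s,230,95,80,60)])])
cv2.imwrite("pics/crop1.png",a)
b=np.hstack([f(t,160,155,80,60),f(s,170,225,80,60)]);cv2.imwrite("pics/crop2.png",b)
E
```

```text
(no output)
```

View pics/crop1.png

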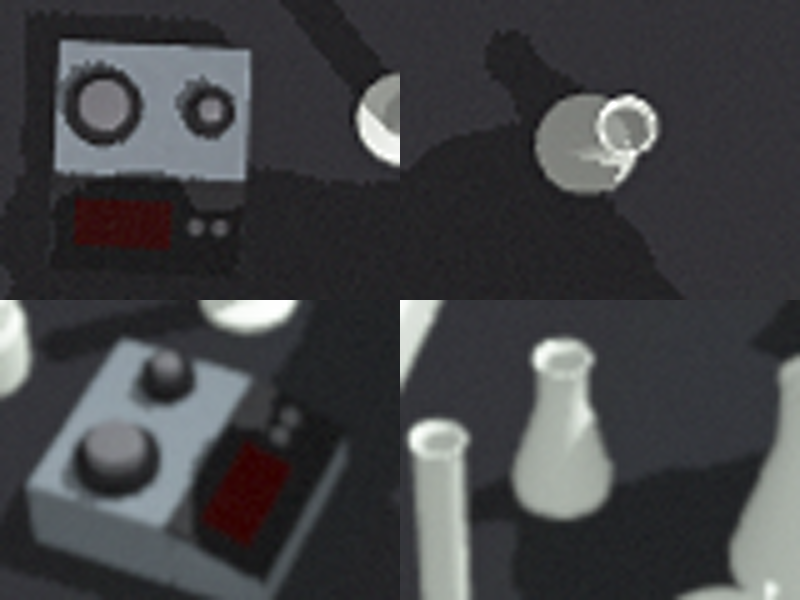

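View pics/crop2.png

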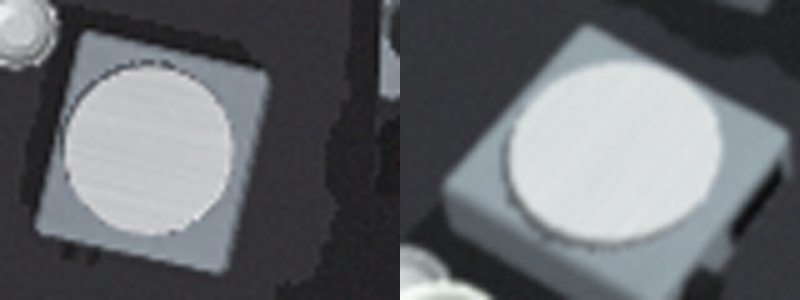

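Crop 1: the larger button top is at top-view (245.6,160.6) and side-view (213,193), and the smaller button sits beside the −y edge. The small flask's conical body and lipped mouth are clear, with the mouth at top (365,165) and side (262.2,106.2). The neighbour at side (238,123) is the slim cylinder. Crop 2: the plate is empty, with its centre at top (189.2,184.4) and side (212.6,255).

```bash
cat > h.py <<'E'
from plant import r
import numpy as np, cv2
from scipy.spatial.transform import Rotation as Ro
def cam(n):
    c=r.camera_info(n);K=np.array([[c['fx'],0,c['cx']],[0,c['fy'],c['cy']],[0,0,1]])
    return K@np.c_[c['R'],c['t']]
def tri(p,q,A=None,B=None):
    X=cv2.triangulatePoints(cam("top"),cam("side"),np.array(p,float),np.array(q,float))
    return (X[:3]/X[3]).ravel()
def ray(n,p,z):
    c=r.camera_info(n);R=np.array(c['R']);o=-R.T@c['t'];d=R.T@[(p[0]-c['cx'])/c['fx'],(p[1]-c['cy'])/c['fy'],1]
    return o+d*(z-o[2])/d[2]
def togo(P):
    s=r.get_state();M=Ro.from_quat(s['eef_rot'])
    return np.round(M.inv().apply(np.array(P)-s['tool_pos'])*1000,1)
E
python3 - <<'E'
from h import *
P=dict(big=((245.6,160.6),(213,193.2),.066),small=((266.8,161.8),(223,176.6),.06),mouth=((365,164.8),(262.2,106.2),.105),plate=((189.2,184.4),(212.6,255),.055),cyl=((313,156),(238,122.6),.165),lflask=((361,221),(313,110),.15))
for k,(p,q,z) in P.items(): print(k,tri(p,q).round(4),ray("top",p,z).round(4),ray("side",q,z).round(4))
print("beaker",ray("top",(300,220),.095),"bottle",ray("top",(218,110),.14),"jar",ray("top",(272,119),.07),"busy",ray("top",(129,182),.13))
# masks: refine plate / big button top in the top view
s=r.get_state();print(Ro.from_quat(s['eef_rot']).as_matrix().round(3).tolist())
E
```

```text
big [0.6202 0.0168 0.0687] [0.6206 0.0169 0.066 ] [0.6213 0.0147 0.066 ]
small [ 0.6181 -0.0474  0.071 ] [ 0.619  -0.0481  0.06  ] [ 0.6234 -0.0566  0.06  ]
mouth [ 0.6099 -0.3385  0.1054] [ 0.6099 -0.3386  0.105 ] [ 0.6101 -0.339   0.105 ]
plate [0.5453 0.1881 0.0517] [0.5455 0.1878 0.055 ] [0.5437 0.1899 0.055 ]
cyl [ 0.6233 -0.1748  0.1632] [ 0.6244 -0.174   0.165 ] [ 0.6211 -0.1731  0.165 ]
lflask [ 0.4431 -0.3147  0.1525] [ 0.4428 -0.3155  0.15  ] [ 0.4441 -0.3178  0.15  ]
beaker [ 0.44265727 -0.1478262   0.095     ] bottle [0.75644326 0.09915149 0.14      ] jar [ 0.74962274 -0.0615628   0.07      ] busy [0.54358285 0.35089963 0.13      ]
[[0.915, 0.404, -0.001], [0.404, -0.915, 0.001], [-0.0, -0.002, -1.0]]
```

Larger button top at (0.620, 0.017, 0.067), flask mouth at (0.610, −0.339, 0.105), plate at (0.545, 0.188, 0.055). Both views agree. I'll close the fingers and transit high to above the button.

Call:
move_arm:
  targets:
    - [[0,40,-27,0,0,0,0],[0,85,-58,0,0,0,0],[0,130,-88,0,0,0,0],[0,180,-122,0,0,0,0],[0,230,-156,0,0,0,0],[0,280,-190,0,0,0,0],[0,330,-224,0,0,0,0],[0,380,-257,0,0,0,0],[0,430,-291,0,0,0,0],[0,480,-325,0,0,0,0]]
  newtons: 10

```text
clock: 1.35
tool_pos: [0.5609, -0.0789, 0.2572]
eef_rot: [0.978, 0.206, -0.0, 0.0]
contact_force: [1.5, -0.5, -0.4]
opening: 0.007
finger_force: 0.0
```

```bash
python3 -c "
from h import *
s=r.get_state();print(s['clock'],s['tool_pos'],s['contact_force'],s['opening'],togo([.6202,.0168,.2567]),Ro.from_quat(s['eef_rot']).as_matrix().round(3).tolist(),s['q'])"
```

```text
1.35 [ 0.56092248 -0.07886663  0.25715841] [ 1.53387891 -0.46704488 -0.39175963] 0.006891709280442407 [ 92.9 -63.6   0.4] [[0.915, 0.404, -0.001], [0.404, -0.915, -0.0], [-0.001, 0.0, -1.0]] [ 0.13818118  0.60941758 -0.13316927  1.74770958  0.1074058   0.79208582
 -1.20190369]
```

Call:
move_arm:
  targets:
    - [[0,47,-32,0,0,0,0],[0,93,-64,0,0,0,0],[0,93,-64,40,0,0,0],[0,93,-64,85,0,0,0],[0,93,-64,125,0,0,0],[0,93,-64,150,0,0,0],[0,93,-64,150,0,0,0]]

```text
clock: 2.22
tool_pos: [0.6177, 0.0155, 0.1052]
eef_rot: [0.978, 0.207, -0.003, -0.0]
contact_force: [0.2, 0.4, -0.4]
opening: 0.007
finger_force: 0.0
```

```bash
python3 - <<'E'
from h import *
s=r.get_state();print(s['clock'],s['tool_pos'],s['contact_force'],togo([.6202,.0168,.086]))
im=r.snapshot("side")[:,:,::-1][140:230,160:280];im2=r.snapshot("wrist")[:,:,::-1]
cv2.imwrite("pics/press.png",np.hstack([cv2.resize(im,(400,300)),cv2.resize(im2,(400,300))]))
E
```

```text
2.225 [0.61769243 0.01545374 0.1052444 ] [ 0.23556978  0.39643762 -0.37866258] [ 2.9 -0.2 19.2]
```

View pics/press.png

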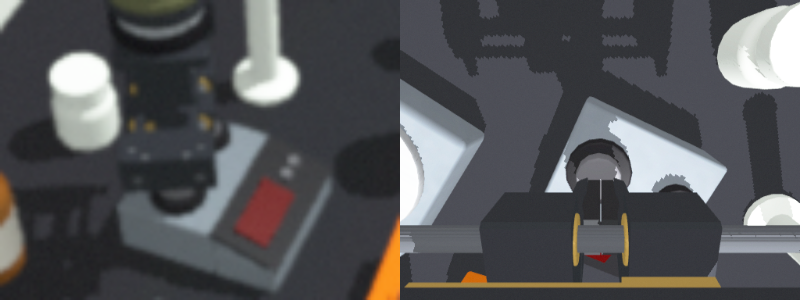

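The closed fingertips are centred over the grey box's larger button, with the smaller button clear to the side. I'll press gently.

Call:
move_arm:
  targets:
    - [[0,3,0,8,0,0,0],[0,3,0,14,0,0,0],[0,3,0,18,0,0,0],[0,3,0,21,0,0,0],[0,3,0,23,0,0,0],[0,3,0,23,0,0,0]]

```text
clock: 3.08
tool_pos: [0.6224, 0.0169, 0.0852]
eef_rot: [0.978, 0.206, 0.0, 0.0]
contact_force: [-1.3, -0.3, 7.2]
opening: 0.005
finger_force: 3.6
```

Call:
move_arm:
  targets:
    - [[0,0,0,2,0,0,0],[0,0,0,4,0,0,0],[0,0,0,4,0,0,0]]

```text
clock: 3.45
tool_pos: [0.6226, 0.0168, 0.0847]
eef_rot: [0.978, 0.206, 0.001, 0.0]
contact_force: [-9.3, 0.7, 33.3]
opening: 0.006
finger_force: 16.4
```

Call:
move_arm:
  targets:
    - [[0,0,0,-4,0,0,0],[0,0,0,-6,0,0,0],[0,0,0,-6,0,0,0]]

```text
clock: 3.82
tool_pos: [0.6224, 0.0168, 0.0866]
eef_rot: [0.978, 0.206, 0.0, 0.0]
contact_force: [-0.3, 0.0, 4.1]
opening: 0.004
finger_force: 2.0
```

Call:
move_arm:
  targets:
    - [[0,0,0,-2,0,0,0],[0,0,0,-2,0,0,0]]

```text
clock: 4.08
tool_pos: [0.6224, 0.0169, 0.0883]
eef_rot: [0.978, 0.206, 0.0, -0.0]
contact_force: [0.2, 0.3, 2.0]
opening: 0.004
finger_force: 1.5
```

Call:
move_arm:
  targets:
    - [[0,0,0,-2,0,0,0],[0,0,0,-2,0,0,0]]

```text
clock: 4.32
tool_pos: [0.6224, 0.0169, 0.0904]
eef_rot: [0.978, 0.206, 0.0, -0.0]
contact_force: [1.4, 0.7, 1.0]
opening: 0.006
finger_force: 0.9
```

The contact force fades over about 6 mm of retreat, so the button bottomed at 33 N and has sprung back. Next I lift and go to the flask.

Call:
move_arm:
  targets:
    - [[0,0,0,-40,0,0,0],[0,0,0,-90,0,0,0],[0,0,0,-140,0,0,0],[0,0,0,-170,0,0,0],[0,0,0,-170,0,0,0],[0,-23,48,-170,0,0,0],[0,-47,97,-170,0,0,0],[0,-73,150,-170,0,0,0],[0,-98,203,-170,0,0,0],[0,-124,256,-170,0,0,0]]

```text
clock: 5.58
tool_pos: [0.6109, -0.269, 0.2581]
eef_rot: [0.978, 0.207, -0.002, -0.001]
contact_force: [1.0, -1.1, 0.3]
opening: 0.005
finger_force: 0.0
```

Call:
move_arm:
  targets:
    - [[0,-16,33,0,0,0,0],[0,-31,64,0,0,0,0],[0,-31,64,0,0,0,0],[0,-31,64,0,0,0,0]]

```text
clock: 6.08
tool_pos: [0.6094, -0.3368, 0.2588]
eef_rot: [0.978, 0.207, -0.001, -0.001]
contact_force: [0.4, 0.8, 0.3]
opening: 0.002
finger_force: 0.0
```

```bash
python3 - <<'E'
from h import *
s=r.get_state();print(s['clock'],s['tool_pos'],s['contact_force'],togo([.6099,-.3385,.158]))
im=r.snapshot("top")[:,:,::-1][110:260,220:420];im2=r.snapshot("side")[:,:,::-1][60:240,150:390]
cv2.imwrite("pics/fl.png",np.hstack([cv2.resize(im,(400,300)),cv2.resize(im2,(400,300))]))
E
```

```text
6.075 [ 0.60940739 -0.33681378  0.25876989] [0.44370829 0.77076399 0.3284223 ] [-1.000e-01  2.100e+00  1.008e+02]
```

View pics/fl.png

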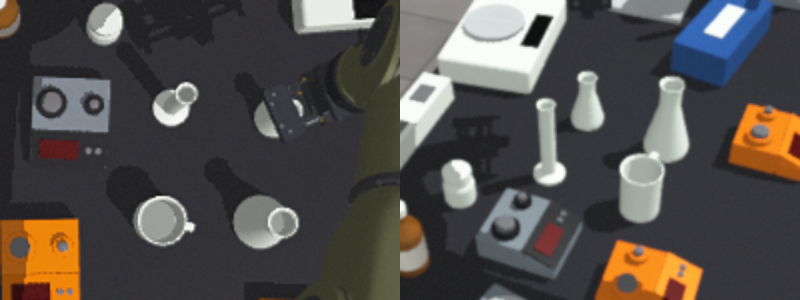

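Seen from above, the gripper hangs over the smaller flask. The large flask, beaker and cylinder are undisturbed and clear of it. I'll lower to about 53 mm above the rim and hold.

Call:
move_arm:
  targets:
    - [[0,0,2,30,0,0,0],[0,0,2,65,0,0,0],[0,0,2,90,0,0,0],[0,0,2,101,0,0,0],[0,0,2,101,0,0,0],[0,0,2,101,0,0,0],[0,0,2,101,0,0,0],[0,0,2,101,0,0,0],[0,0,2,101,0,0,0],[0,0,2,101,0,0,0]]

```text
clock: 7.42
tool_pos: [0.6106, -0.3404, 0.1595]
eef_rot: [0.978, 0.206, 0.0, 0.0]
contact_force: [0.4, -0.0, -0.3]
opening: 0.004
finger_force: 0.0
```

Call:
move_arm:
  targets:
    - [[0,0,0,0,0,0,0],[0,0,0,0,0,0,0],[0,0,0,0,0,0,0],[0,0,0,0,0,0,0],[0,0,0,0,0,0,0],[0,0,0,0,0,0,0],[0,0,0,0,0,0,0],[0,0,0,0,0,0,0],[0,0,0,0,0,0,0],[0,0,0,0,0,0,0]]

```text
clock: 8.68
tool_pos: [0.6105, -0.3404, 0.1594]
eef_rot: [0.978, 0.206, -0.0, 0.0]
contact_force: [-1.0, 0.3, -0.1]
opening: 0.006
finger_force: 0.0
```

```bash
python3 - <<'E'
from h import *
s=r.get_state();print(s['clock'],s['tool_pos'],s['contact_force'],togo([.5453,.1881,.2588]))
im2=r.snapshot("side")[:,:,::-1][30:210,150:390]
cv2.imwrite("pics/fl2.png",cv2.resize(im2,(640,480)))
E
```

```text
8.675 [ 0.61052805 -0.34040808  0.15943485] [-0.97986078  0.28459261 -0.13232659] [ 153.8 -509.8  -99.4]
```

View pics/fl2.png

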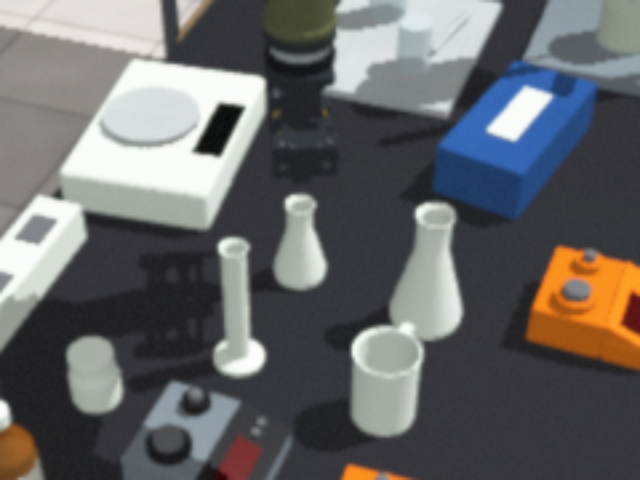

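The fingertips hover straight above the small flask's mouth without contact, and the neighbours have not moved. I'll hold a little longer, lift, then go to the plate.

Call:
move_arm:
  targets:
    - [[0,0,0,0,0,0,0],[0,0,0,0,0,0,0],[0,0,0,0,0,0,0],[0,0,0,0,0,0,0],[0,0,0,-35,0,0,0],[0,0,0,-75,0,0,0],[0,0,0,-100,0,0,0],[0,0,0,-100,0,0,0],[0,12,-40,-100,0,0,0],[0,26,-85,-100,0,0,0]]

```text
clock: 9.98
tool_pos: [0.5987, -0.2517, 0.2574]
eef_rot: [0.979, 0.205, -0.001, -0.001]
contact_force: [0.4, 1.1, 0.2]
opening: 0.004
finger_force: 0.0
```

Call:
move_arm:
  targets:
    - [[0,16,-55,0,0,0,0],[0,32,-108,0,0,0,0],[0,48,-160,0,0,0,0],[0,64,-213,0,0,0,0],[0,80,-265,0,0,0,0],[0,96,-318,0,0,0,0],[0,112,-370,0,0,0,0],[0,121,-402,0,0,0,0],[0,128,-425,0,0,0,0],[0,128,-425,0,0,0,0]]

```text
clock: 11.22
tool_pos: [0.5441, 0.1904, 0.258]
eef_rot: [0.978, 0.209, -0.001, -0.0]
contact_force: [0.5, -0.5, -0.5]
opening: 0.008
finger_force: 0.0
```

```bash
python3 - <<'E'
from h import *
s=r.get_state();print(s['clock'],s['tool_pos'],s['contact_force'],togo([.5453,.1881,.108]))
E
```

```text
11.225 [0.54405795 0.1903988  0.25801669] [ 0.4779419  -0.51469559 -0.47630291] [  0.5   2.8 150. ]
```

Call:
move_arm:
  targets:
    - [[0,0,2,40,0,0,0],[0,0,2,85,0,0,0],[0,0,2,120,0,0,0],[0,0,2,140,0,0,0],[0,0,2,148,0,0,0],[0,0,2,148,0,0,0],[0,0,2,148,0,0,0],[0,0,2,148,0,0,0],[0,0,2,148,0,0,0],[0,0,2,148,0,0,0]]

```text
clock: 12.48
tool_pos: [0.5463, 0.1866, 0.1117]
eef_rot: [0.978, 0.206, 0.0, 0.0]
contact_force: [-0.2, -0.2, -0.3]
opening: 0.011
finger_force: 0.0
```

Call:
move_arm:
  targets:
    - [[0,0,0,0,0,0,0],[0,0,0,0,0,0,0],[0,0,0,0,0,0,0],[0,0,0,0,0,0,0],[0,0,0,0,0,0,0],[0,0,0,0,0,0,0],[0,0,0,0,0,0,0],[0,0,0,0,0,0,0],[0,0,0,0,0,0,0],[0,0,0,0,0,0,0]]

```text
clock: 13.72
tool_pos: [0.5462, 0.1865, 0.1114]
eef_rot: [0.978, 0.206, -0.0, 0.0]
contact_force: [0.1, 0.1, 0.3]
opening: 0.004
finger_force: 0.0
```

Call:
move_arm:
  targets:
    - [[0,0,0,0,0,0,0],[0,0,0,0,0,0,0],[0,0,0,0,0,0,0],[0,0,0,0,0,0,0],[0,0,0,0,0,0,0],[0,0,0,0,0,0,0]]

```text
clock: 14.48
tool_pos: [0.5462, 0.1865, 0.1114]
eef_rot: [0.978, 0.206, 0.0, 0.0]
contact_force: [-0.7, 0.3, 0.4]
opening: 0.005
finger_force: 0.0
```

```bash
python3 - <<'E'
from h import *
s=r.get_state();print(s['clock'],s['tool_pos'],s['contact_force'])
im=r.snapshot("side")[:,:,::-1];cv2.imwrite("pics/end.png",im)
E
```

```text
14.475 [0.54623792 0.18650323 0.11140064] [-0.65628204  0.34966627  0.42963702]
```

View pics/end.png

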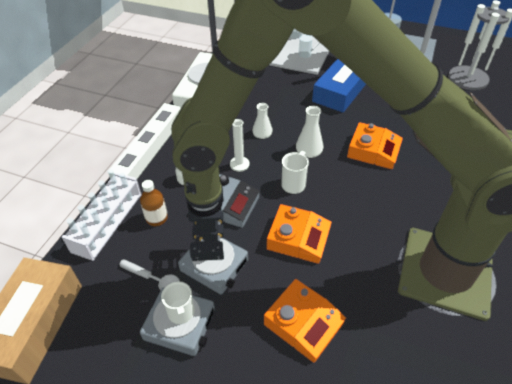

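The gripper points down over the middle of the empty plate at (213,255), and every other object is where it started. I'm handing the job in.

```bash
python3 -c "
from plant import r
print(r.finish_job())"
```

```text
the job is handed in; nothing more can be done
None
```

I handed the job in at about 14.5 s: larger button pressed and released, the small flask's mouth then the empty stirrer plate pointed at for about 2 s each, and the arm left pointing at the plate; I saw nothing touched or moved, but the hand-in gave no verdict.

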